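# Show the electrode tip to the inspection camera

### The job

First press both hinged covers of the storage block down until they snap shut, then draw the electrode with the thick cap out of its well. Hold it in the air in line with the inspection camera's slanting lens, cap upward, tip pointing straight into the lens from 60 mm away, and finish while still holding it there. Leave the slim probe and everything else on the bench where it is.

Things in the scene. Friction and masses are not known exactly. Their poses are not given: they have to be found in the camera images.
- block: Fixed grey storage block: x -30 to +40, 290 mm along y, 70 mm high; origin at its underside, z up, -x side to the robot (turned up to 0.2 rad). Two open 17 mm wells, 60 mm deep, at x 0, y +36 and -36: electrode in one, probe in the other. At y +110 and -110 a spare well with a hinged white cover 66 x 44 x 6 mm; hinge axis along y at x +28, z 75, front edge towards -x; shut, its top is at z 78.
- cover_left (a joint): Hinge angle of the +y cover, rad: 0 = shut flat, grows as the front edge rises; starts at 0.45 to 0.75. The stiff hinge stays where it is left. A spring catch at the front edge resists in the last 0.15 rad (about 10 N of push 40 mm from the hinge); below about 0.04 rad it pulls the cover shut and holds it at 0. Shut means below 0.03.
- cover_right (a joint): The same for the equal cover at the block's -y end.
- cover_left_top (a point): Point on the upper face of the left cover, 40 mm from the hinge axis, mid width; a good place to press. Moves with the cover; shut, it is at x -12, y +110, z 78 in the block's frame.
- cover_right_top (a point): The same on the right cover; shut, it is at x -12, y -110, z 78 in the block's frame.
- electrode: Loose round electrode, about 60 g, 125 mm long: steel shaft 12 mm thick, white collar 22 mm across at 58 to 64 mm from the tip, black cap 26 mm across at 80 to 115 mm (grip here), then a 10 mm stub. Origin at the tip (lower end), z along the axis to the cap. Stands upright in its well, collar resting on the block, tip 12 mm above the bench.
- electrode_cap (a point): Middle of the electrode's black cap, on the axis 98 mm from the tip.
- camera_head: Fixed inspection camera on a small stand left or right of the block: grey barrel 42 mm thick, white ring 56 mm across around a black lens. Origin at the centre of the lens's front, 105 mm above the bench; z is the optical axis out of the lens, leaning 25 degrees (0.44 rad) from vertical towards the robot (-x, turned up to 0.3 rad). The held electrode's z lies along this z.
- focus (a point): The point on the lens's optical axis 60 mm in front of the glass, in empty air about 159 mm above the bench, where the electrode's tip is to be held.
- probe: Slim loose temperature probe in the other electrode well: shaft 8 mm, cap only 14 mm across, 94 mm long, collar on the block's top; to be left alone. Origin at its lower end, 12 mm above the bench.
- cup: Empty clear plastic sample cup, loose, 62 mm across, 65 mm high, between robot and block; leave. Origin under its centre.
- screw_cap: Loose white screw cap, 44 mm across, 18 mm high, between robot and block; leave. Origin under its centre.
- beaker: Glass beaker, loose, 68 mm across, 85 mm high, beyond the block; leave. Origin under its centre.
- amber_bottle: Amber glass bottle, loose, 72 mm across, 170 mm high, beyond the block; leave. Origin under its centre.
- wash_bottle: White plastic bottle, loose, 66 mm across, 160 mm high, beyond the block on the right; leave. Origin under its centre.
Not all that is in view belongs to the job. What is shaped like the part that bears camera_head but blue is not meant.

How it is judged:
On the way, in this order (a step that is already met when the one before it is completed fails the run):
1. both covers are snapped shut (value of joint each of cover_left, cover_right below 0.03 rad), for 0.2 s.
2. the electrode is gripped and drawn clear of the block (z of electrode in the frame of block above 0.075 m and contact force between the fingers and electrode above 0.5 N), for 0.2 s.
At the end, for the whole second after the job is handed in: Both covers below 0.03 rad; electrode gripped and still, tip within 15 mm of the focus point, axis within 0.17 rad of the lens axis, cap up, touching neither block nor camera; probe, cup, screw cap, beaker and bottles within 30 mm of their starts (all of step 1 and contact force between the fingers and electrode above 0.5 N and distance between electrode and focus below 0.015 m and angle between the z axis of electrode and the z axis of camera_head, either way round below 0.17 rad and angle between electrode's own z axis and vertical below 0.8 rad and linear speed of electrode below 0.03 m/s and contact force between electrode and block below 0.05 N and contact force between electrode and camera_head below 0.05 N and distance of each of probe, cup, screw_cap, beaker, amber_bottle, wash_bottle from where it was at the start of the episode below 0.03 m); the arm keeps its last pose, push and grip.
It fails at once if the probe, cup, screw cap, beaker or a bottle is moved by over 30 mm (distance of any of probe, cup, screw_cap, beaker, amber_bottle, wash_bottle from where it was at the start of the episode above 0.03 m).
It also fails if it takes over 48 s, if anything falls off the work surface, if the arm or the gripper's body presses on something with over 40 N, if the wrist force passes 120 N, or if a joint passes its speed limit or range.

### The arm

A 6-joint arm with a two-finger parallel gripper is mounted at the origin on the work surface. World frame = base frame: x ahead of the robot, y to its left, z up, the work surface at z = 0. Lengths are in m, angles in rad, forces in N, time in s.
With the tool pointing down it reaches from about 0.35 to 0.975 m from the base axis. Payload 4.9 kg.
Tool frame: the origin (TCP) lies between the finger pads; the fingertips stand 14 mm ahead of it and the grasp point (between the pads) lies 5 mm behind it (manip.finger_overhang is the distance from the TCP to the fingertips, in m); z points along the fingers, y is the line along which they close (so a half turn about z gives the same grasp; the last joint's range is limited). The gripper opens to 85 mm and grips with 20 to 120 N. Pads are 22 mm wide; open, the fingers measure 114 mm over their backs; the gripper's body (76 mm by 85 mm) begins 54 mm behind the grasp point. The pads swing forward as they close: fully open they stand 13 mm farther back than shut.
Start: joints at [1.149, 0.053, 1.613, -0, 1.476, -0.119], TCP at [0.186, 0.597, 0.245] pointing down, gripper open.
Joint ranges: [-3.01, 3.01], [-1.01, 2.22], [0.06, 2.58], [-1.02, 4.17], [0.09, 2.62], [-3.14, 3.14]. Speed limits (rad/s): [2.57, 2.57, 3.14, 3.14, 3.14, 3.14].

### API

Orientations are given as a unit quaternion [w, x, y, z].
In Python, from plant import manip, grab_frame gives the robot as it stands.
- The arm moves only by the tool servo_tool, never from a script. Its argument "deltas" is a list that holds one entry, the list of rows, each a list of 5 numbers: the opening in per cent of the stroke, from 0 (shut) to 100 (fully open), then the shift along the world's x, y, z in m, then the turn about the world's z in degrees. A call has exactly 8 rows; each row shifts and turns the commanded pose from where the row before left it; what a row does not reach is not made up. A row lasts 1/10 s, in which the tool goes at most 50 mm and 8.59 degrees, less where a joint would pass 70% of its speed; a pose out of reach is approached as far as the arm can. A call is refused whole if a number of a shift passes 0.05 or a number of a turn 8.59, either way. A call with a gripper value outside its range is refused whole. The fingers move at their own pace and stop on an object; the grip force is fixed at half the most. Time passes only in rows, so rows that do not move let the fingers close, or fill a call up. It gives the time, the measured TCP pose, the force, the opening and the grip force at its end, in the units of the state.
- manip.state(): the state, without advancing time (a new reading comes with each control period).
- grab_frame(name): name is "scene" or "top" or "wrist"; returns a dict with "pixels" (420x560x3 uint8, red, green, blue), "z_map" (420x560 float32, m along the optical axis (not along the pixel's ray), 0 where there is no reading), "fx", "fy", "cx", "cy" (pixels), "rvec" (rotation vector, rad) and "tvec" (3), from world to camera coordinates, as OpenCV has them; the wrist camera has in their place "T_tool_cam" (4x4, takes a point from camera to tool coordinates, whose origin is the TCP and whose axes are the flange's). Camera axes: x right, y down, z forward; pixel columns grow to the right and rows downward; lengths in m; the calibration is good to about 2 mm. A picture is of the moment at which its call begins: read the wrist's pose just before it.
- manip.job_done(): hands the job in; it is judged then, once.
The state is a dict: "time": time; "joint_pos": joint angles; "joint_vel": joint speeds; "joint_efforts": joint torques, N m; "tool_pos": TCP position; "tool_rot": TCP orientation; "contact_force": force on the tool from outside, world axes, zero at the start; "ft_torque": the same for the moment, N m; "gripper_width": opening from 0.0 (shut) to 1.0 (fully open); "grasp_force": force on a finger pad.
Only numpy, scipy, OpenCV 4.12 (cv2) and the standard library are available. Lean on these libraries where they do the work, as an engineer would, in place of code of your own. Each camera call takes 0.05 s, during which the arm holds its last target. There are 200 camera calls.

## Working session

There is one attempt and no reset: what is moved stays moved. The work goes in short steps, Python scripts to look and compute and a tool call to move; the robot and the scene stay as the last step left them, time stands still between calls to the robot, and variables do not carry over. Pictures are saved under pics/ and viewed, at most 10 in all, crops included, and the job is handed in when it is done.

Besides the shell and the picture viewer there is one more tool, called after "Emit:" as name(argument=value, ...), one argument or row to a line, values as JSON. servo_tool: Moves the arm, as the interface text tells. Its arguments: {"type":"object","properties":{"deltas":{"type":"array"}},"required":["deltas"]}

```bash
mkdir -p pics
cat > h.py <<'E'
import numpy as np, cv2
from plant import manip, grab_frame
def cam(f):
    R=cv2.Rodrigues(np.array(f["rvec"],float))[0]; return R,np.array(f["tvec"],float).ravel()
def world(f):  # HxWx3 world points
    z=f["z_map"]; v,u=np.mgrid[:420,:560]
    P=np.dstack([(u-f["cx"])/f["fx"]*z,(v-f["cy"])/f["fy"]*z,z]); R,t=cam(f)
    W=(P-t)@R; W[z==0]=np.nan; return W
def ray(f,u,v,h):
    R,t=cam(f); o=-R.T@t; d=R.T@np.array([(u-f["cx"])/f["fx"],(v-f["cy"])/f["fy"],1]); return o+d*(h-o[2])/d[2]
def proj(f,X):
    R,t=cam(f); p=R@np.array(X)+t; return f["fx"]*p[0]/p[2]+f["cx"],f["fy"]*p[1]/p[2]+f["cy"]
def save(n,im): cv2.imwrite("pics/"+n+".png",cv2.cvtColor(np.ascontiguousarray(im),cv2.COLOR_RGB2BGR))
E
python3 - <<'E'
from h import *
import pickle
for n in("scene","top"):
    f=grab_frame(n); pickle.dump(f,open(n+".pkl","wb")); save(n+"0",f["pixels"]); R,t=cam(f); print(n,-R.T@t,R[2],f["fx"],(f["z_map"]>0).mean())
print(manip.state())
E
```

```text
scene [ 1.015433  -0.646683   0.8058414] [-0.46331222  0.58823891 -0.66280975] 418.7017792585276 0.9961011904761905
top [ 0.32172752 -0.00544367  1.11979197] [ 0.17414629  0.00630174 -0.98469963] 413.03844221374146 0.9960926870748299
{'time': 0.1, 'joint_pos': array([ 1.14904604e+00,  5.32996272e-02,  1.61416627e+00, -5.69277378e-07,
        1.47599075e+00, -1.18990398e-01]), 'joint_vel': array([ 0.00049766, -0.00250639, -0.00195328, -0.00066204,  0.00087202,
       -0.00072589]), 'joint_efforts': array([ 3.98079555e-04, -3.94897127e+01, -3.71366179e+01, -1.12622895e-04,
        3.83242004e-03,  2.64007184e-06]), 'tool_pos': array([0.18611906, 0.59607975, 0.24417476]), 'tool_rot': array([-2.48652275e-04,  1.50802348e-01,  9.88563495e-01, -8.98214345e-04]), 'contact_force': array([ 0.28591758,  0.35215934, -0.54790398]), 'ft_torque': array([ 0.03196504, -0.00522387, -0.00674969]), 'grasp_force': 0.0, 'gripper_width': 1.001595460490851}
```

View pics/scene0.png

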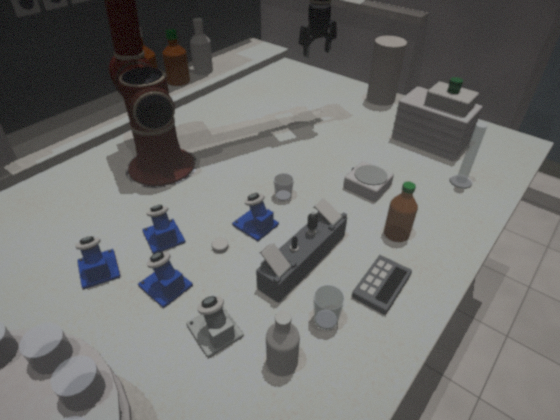

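View pics/top0.png

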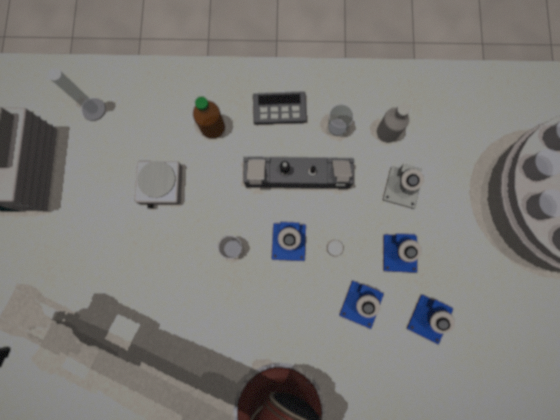

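Both views show four blue stands (decoys, top ≈ (289,238), (408,250), (367,305), (441,321)) and the one grey inspection camera (top (410,180), scene (211,305)). The thick cap is at top (285,167), scene (313,220). The slim probe is at top (313,171), scene (294,243). I choose the grey head and the (285,167) cap. Both covers stand open at top (257,171) and (343,172).

Run:
```python
from h import *
import pickle
T=pickle.load(open("top.pkl","rb"));S=pickle.load(open("scene.pkl","rb"))
WT=world(T);WS=world(S)
# block
for n,W,(u0,u1,v0,v1) in(("T",WT,(235,365,145,200)),("S",WS,(245,365,190,300))):
    w=W[v0:v1,u0:u1].reshape(-1,3); m=abs(w[:,2]-.07)<.004; p=w[m]; 
    r=cv2.minAreaRect(p[:,:2].astype(np.float32)*1000); print(n,"block",m.sum(),r,cv2.boxPoints(r).tolist(),np.median(p[:,2]))
    h=w[w[:,2]>.125]; print(" cap?",len(h),h.mean(0) if len(h) else 0, np.nanmax(w[:,2]))
    print(" >.1", [x.round(3).tolist() for x in w[w[:,2]>.108][::6]][:14])
# camera head: ring bright & high
for n,f,W,(u0,u1,v0,v1) in(("T",T,WT,(385,430,155,210)),("S",S,WS,(185,245,285,355))):
    w=W[v0:v1,u0:u1].reshape(-1,3); c=f["pixels"][v0:v1,u0:u1].reshape(-1,3).astype(float)
    m=w[:,2]>.085; p=w[m]; b=c[m].mean(1); print(n,"head",len(p),p.min(0),p.max(0),p.mean(0),np.percentile(b,[10,50,90]))
s=np.hstack([cv2.resize(T["pixels"][140:210,240:430],None,fx=4,fy=4,interpolation=2)[:, :760]])
s2=cv2.resize(S["pixels"][190:350,180:360],None,fx=2,fy=2,interpolation=2); o=np.zeros((600,760,3),np.uint8); o[:280]=s; o[280:600,:360]=s2; save("crop0",cv2.convertScaleAbs(o,alpha=1.5))
```

```text
T block 1774 ((608.0675048828125, -37.77076721191406), (77.60848999023438, 289.805908203125), 0.42614710330963135) [[568.1865844726562, 106.83956146240234], [570.3421020507812, -182.95831298828125], [647.9484252929688, -182.381103515625], [645.7929077148438, 107.41677856445312]] 0.07075532667123313
 cap? 76 [ 0.6043062  -0.00198711  0.13005399] 0.1404226049562279
 >.1 [[0.616, 0.004, 0.126], [0.613, 0.007, 0.127], [0.612, -0.008, 0.13], [0.608, -0.001, 0.136], [0.608, 0.009, 0.127], [0.606, -0.006, 0.135], [0.605, 0.004, 0.128], [0.606, -0.011, 0.125], [0.602, 0.002, 0.131], [0.603, -0.013, 0.127], [0.6, -0.001, 0.128], [0.606, -0.069, 0.11], [0.598, -0.001, 0.127], [0.603, -0.072, 0.11]]
S block 1669 ((595.5145263671875, -73.85140991210938), (255.40199279785156, 279.9752197265625), 29.840526580810547) [[415.08880615234375, -15.9666748046875], [554.4010620117188, -258.8210144042969], [775.9402465820312, -131.73614501953125], [636.6279907226562, 111.11819458007812]] 0.06998838927283155
 cap? 65 [ 0.60586013 -0.00709657  0.12923015] 0.1397636895179191
 >.1 [[0.431, -0.007, 0.11], [0.43, -0.018, 0.109], [0.434, -0.022, 0.111], [0.436, -0.025, 0.11], [0.577, 0.088, 0.109], [0.576, 0.076, 0.109], [0.6, -0.0, 0.136], [0.592, -0.001, 0.126], [0.605, 0.006, 0.128], [0.607, -0.006, 0.134], [0.599, -0.007, 0.127], [0.611, 0.002, 0.128], [0.603, -0.009, 0.127], [0.614, 0.002, 0.126]]
T head 388 [ 0.55770717 -0.35334865  0.08536268] [ 0.60944829 -0.29959482  0.11341043] [ 0.58186132 -0.32565105  0.10145226] [ 63.33333333 117.16666667 138.1       ]
S head 453 [ 0.55704153 -0.35779573  0.08505329] [ 0.61129648 -0.30306746  0.1132075 ] [ 0.5903014  -0.33482802  0.10100237] [ 56.66666667 100.33333333 144.33333333]
```

View pics/crop0.png

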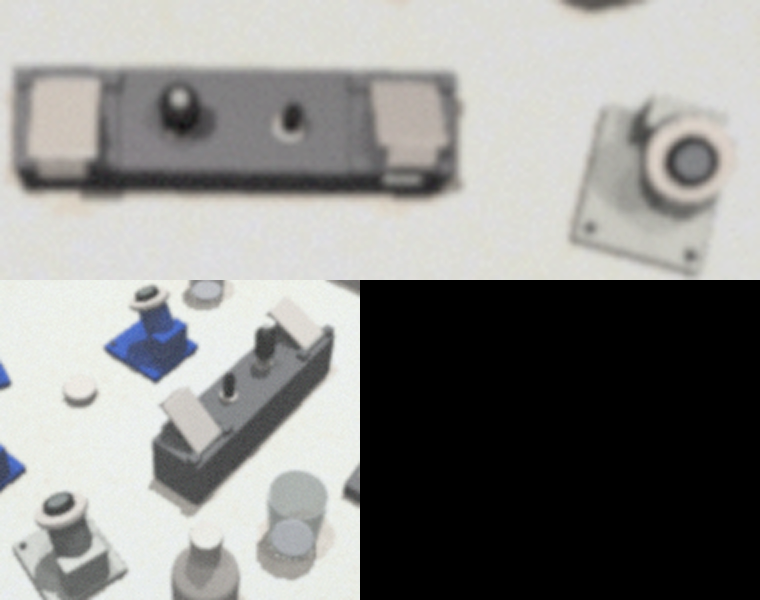

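Run:
```python
from h import *
import pickle
T=pickle.load(open("top.pkl","rb"));S=pickle.load(open("scene.pkl","rb"))
WT=world(T);WS=world(S)
from scipy.optimize import least_squares
n25=lambda a:np.array([np.sin(.436)*np.cos(a),np.sin(.436)*np.sin(a),np.cos(.436)])
P=[]
for n,W,(u0,u1,v0,v1) in(("T",WT,(385,430,155,210)),("S",WS,(185,245,285,355))):
    p=W[v0:v1,u0:u1].reshape(-1,3); p=p[p[:,2]>.085]
    fit=lambda q:least_squares(lambda x:q@n25(x[0])-x[1],[np.pi,.0],loss="soft_l1",f_scale=.002).x
    q=p
    for _ in range(5):
        a,d=fit(q); e=p@n25(a)-d; q=p[abs(e)<.005]
    n_=n25(a); ex=np.cross([0,0,1],n_); ex/=np.linalg.norm(ex); ey=np.cross(n_,ex)
    r=cv2.minEnclosingCircle((np.c_[q@ex,q@ey]*1000).astype(np.float32)); c=(ex*r[0][0]+ey*r[0][1])/1000+n_*d
    el=cv2.fitEllipse(cv2.convexHull((np.c_[q@ex,q@ey]*1000).astype(np.float32)))
    print(n,len(p),len(q),"az",a-np.pi,"c",c,"diam",2*r[1],el,"c2",(ex*el[0][0]+ey*el[0][1])/1000+n_*d,"focus",c+.06*n_)
# base plate angle (thin plate at small height, grey) 
w=WT[155:215,375:435].reshape(-1,3); m=(w[:,2]>.005)&(w[:,2]<.02); r=cv2.minAreaRect(w[m][:,:2].astype(np.float32)*1000); print("plate",m.sum(),r)
# covers: white pixels near z>.078
for n,W,f in(("T",WT,T),("S",WS,S)):
  for s in(1,-1):
    q=W.reshape(-1,3); b=f["pixels"].reshape(-1,3).mean(1); X=q-np.array([.6035,-.038+s*.11,0])
    m=(abs(X[:,0]+.005)<.035)&(abs(X[:,1])<.022)&(q[:,2]>.08); k=np.polyfit(X[m][:,0],q[m][:,2],1); print(n,s,m.sum(),"ang",np.arctan(-k[0]),"z at -12",np.polyval(k,-.012),"x,y range",q[m].min(0),q[m].max(0))
  m=(abs(q[:,0]-.604)<.03)&(abs(q[:,1]+.002)<.03)&(q[:,2]>.085); print("electrode med", (q[m].min(0)+q[m].max(0))/2); 
  m=(abs(q[:,0]-.604)<.02)&(abs(q[:,1]+.073)<.02)&(q[:,2]>.085); print("probe med", (q[m].min(0)+q[m].max(0))/2)
# top stub pixel ray
```

```text
T 388 259 az -0.2833060579518083 c [ 0.58221956 -0.32682346  0.09904227] diam 55.840450286865234 ((150.7364044189453, 631.052978515625), (54.16055679321289, 54.57648849487305), 63.133724212646484) c2 [ 0.58204611 -0.32645002  0.09891605] focus [ 0.55789064 -0.31974041  0.15342916]
S 453 236 az -0.2388236187904158 c [ 0.58245996 -0.33100114  0.09828942] diam 56.50123977661133 ((183.24447631835938, 625.1796875), (54.52589797973633, 55.78955841064453), 165.57461547851562) c2 [ 0.58234037 -0.33038     0.09816683] focus [ 0.55784013 -0.32500695  0.15267631]
plate 851 ((587.822509765625, -334.4068908691406), (163.6328125, 167.86392211914062), 87.91978454589844)
T 1 380 ang 0.3602396158468646 z at -12 0.09880556099250615 x,y range [0.5650538  0.05012389 0.08021273] [0.63347718 0.09372393 0.11306688]
T -1 325 ang 0.5611238821083787 z at -12 0.11126087862638644 x,y range [ 0.57120402 -0.16970016  0.08017267] [ 0.63346477 -0.12603588  0.12406416]
electrode med [ 0.60411793 -0.00227276  0.11645743]
probe med [ 0.60567802 -0.07326507  0.09786739]
S 1 305 ang 0.4390944427846061 z at -12 0.09879249641362592 x,y range [0.56552477 0.05014014 0.08000395] [0.63323374 0.09274617 0.10991402]
S -1 439 ang 0.6490208993334445 z at -12 0.11209022169996906 x,y range [ 0.57074352 -0.1699101   0.08000921] [ 0.63295554 -0.12813788  0.12254618]
electrode med [ 0.60520126 -0.00655538  0.11251968]
probe med [ 0.60523823 -0.07740854  0.09741223]
```

The crop confirms the thick black cap at the left well, the slim probe beside it, two open covers and the grey head with its ringed lens. I take the electrode at ≈(0.6045,-0.0045), the block centre at ≈(0.604,-0.040) with yaw ≈0, and the focus at ≈(0.555,-0.322,0.159) with azimuth ≈-0.25.

Emit:
servo_tool(
  deltas=[
    [[0, 0.025, -0.033, 0, 0.3], [0, 0.025, -0.033, 0, 0.3], [0, 0.025, -0.033, 0, 0.3], [0, 0.025, -0.033, 0, 0.3], [0, 0.025, -0.033, 0, 0.3], [0, 0.025, -0.033, 0, 0.3], [0, 0.025, -0.033, 0, 0.3], [0, 0.025, -0.033, 0, 0.3]],
  ],
)

```text
time: 0.9
tool_pos: [0.3869, 0.331, 0.2449]
tool_rot: [-0.0, 0.13, 0.992, -0.0]
contact_force: [0.9, 0.2, 0.2]
gripper_width: 0.001
grasp_force: 0.0
```

Emit:
servo_tool(
  deltas=[
    [[0, 0.026, -0.033, 0, 0], [0, 0.026, -0.033, 0, 0], [0, 0.026, -0.033, 0, 0], [0, 0.026, -0.033, 0, 0], [0, 0.026, -0.033, 0, 0], [0, 0.026, -0.033, -0.01, 0], [0, 0.026, -0.032, -0.02, 0], [0, 0.025, -0.032, -0.02, 0]],
  ],
)

```text
time: 1.7
tool_pos: [0.5944, 0.069, 0.1948]
tool_rot: [0.0, 0.13, 0.991, 0.0]
contact_force: [-0.0, 1.3, 0.8]
gripper_width: -0.002
grasp_force: 0.0
```

Emit:
servo_tool(
  deltas=[
    [[0, -0.001, 0.001, -0.027, 0], [0, 0, 0, -0.027, 0], [0, 0, 0, -0.027, 0], [0, 0, 0, -0.006, 0], [0, 0, 0, -0.006, 0], [0, 0, 0, -0.006, 0], [0, 0, 0, -0.005, 0], [0, 0, 0, 0, 0]],
  ],
)

```text
time: 2.5
tool_pos: [0.5931, 0.0717, 0.0923]
tool_rot: [0.001, 0.13, 0.992, 0.0]
contact_force: [-0.7, 0.4, 0.2]
gripper_width: 0.002
grasp_force: 0.0
```

Emit:
servo_tool(
  deltas=[
    [[0, 0, 0, -0.002, 0], [0, 0, 0, -0.001, 0], [0, 0, 0, 0, 0], [0, 0, 0, 0.013, 0], [0, 0, 0, 0.03, 0], [0, 0, -0.02, 0.03, 0], [0, 0, -0.04, 0.005, 0], [0, 0, -0.04, 0, 0]],
  ],
)

```text
time: 3.3
tool_pos: [0.5942, -0.0293, 0.1701]
tool_rot: [0.003, 0.129, 0.992, -0.0]
contact_force: [0.4, -0.2, -0.4]
gripper_width: -0.001
grasp_force: 0.0
```

```bash
cat > cov.py <<'E'
from h import *
for n in("top","scene"):
  f=grab_frame(n);W=world(f);q=W.reshape(-1,3)
  for s in(1,-1):
    X=q-np.array([.604,-.039+s*.11,0]); m=(abs(X[:,0]+.012)<.02)&(abs(X[:,1])<.018)&(q[:,2]>.06); 
    k=np.polyfit(X[m][:,0],q[m][:,2],1) if m.sum()>20 else [0,0]; print(n,s,m.sum(),"slope",-k[0],"z",np.polyval(k,-.012))
E
python3 cov.py
```

```text
top 1 24 slope 0.07093304815257172 z 0.07927518479095115
top -1 251 slope -0.35468056166531226 z 0.10374871748914419
scene 1 134 slope 0.004505943607583716 z 0.07817405540052658
scene -1 311 slope -0.03368438325783567 z 0.10113842222470174
```

Emit:
servo_tool(
  deltas=[
    [[0, 0, -0.04, 0, 0], [0, 0, -0.04, 0, 0], [0, -0.001, -0.04, -0.02, 0], [0, 0, 0, -0.03, 0], [0, 0, 0, -0.01, 0], [0, 0, 0, -0.006, 0], [0, 0, 0, -0.006, 0], [0, 0, 0, -0.005, 0]],
  ],
)

```text
time: 4.2
tool_pos: [0.5926, -0.1477, 0.0915]
tool_rot: [0.001, 0.129, 0.992, -0.0]
contact_force: [-8.8, 2.4, 35.1]
gripper_width: -0.004
grasp_force: 20.3
```

Emit:
servo_tool(
  deltas=[
    [[0, 0, 0, -0.002, 0], [0, 0, 0, -0.001, 0], [0, 0, 0, -0.001, 0], [0, 0, 0, 0, 0], [0, 0, 0, 0.013, 0], [0, 0, 0, 0.03, 0], [0, 0, 0.01, 0.05, 0], [0, 0, 0.04, 0.01, 0]],
  ],
)

```text
time: 5.0
tool_pos: [0.5953, -0.1007, 0.1957]
tool_rot: [0.007, 0.132, 0.991, -0.001]
contact_force: [1.0, 0.2, 0.2]
gripper_width: 0.001
grasp_force: 0.0
```

```bash
python3 cov.py
```

```text
top 1 205 slope -0.012422016789387827 z 0.07909879404955492
top -1 429 slope -2.2828575172763723 z 0.4614163990282687
scene 1 136 slope 0.005362011805130916 z 0.0783169038651836
scene -1 1595 slope -1.4570897973495032 z 0.3753252131693532
```

Emit:
servo_tool(
  deltas=[
    [[60, 0, 0.02, 0.02, 0], [60, 0.003, 0.03, 0.02, 0], [60, 0.004, 0.03, 0, 0], [60, 0.003, 0.014, 0, 0], [60, 0, 0, 0, 0], [60, 0, 0, 0, 0], [60, 0, 0, 0, 0], [60, 0, 0, 0, 0]],
  ],
)

```text
time: 5.9
tool_pos: [0.6011, -0.0057, 0.2268]
tool_rot: [-0.0, 0.131, 0.991, -0.0]
contact_force: [-0.5, -0.7, -0.7]
gripper_width: 0.603
grasp_force: 0.0
```

```bash
sed -i 's/q\[:,2\]>.06/(q[:,2]>.06)\&(q[:,2]<.13)/' cov.py; python3 cov.py
python3 - <<'E'
from h import *
from scipy.spatial.transform import Rotation as Ro
s=manip.state(); f=grab_frame("wrist"); print(s["tool_pos"],s["gripper_width"]); T=np.array(f["T_tool_cam"])
z=f["z_map"]; v,u=np.mgrid[:420,:560]
P=np.dstack([(u-f["cx"])/f["fx"]*z,(v-f["cy"])/f["fy"]*z,z]).reshape(-1,3); P=P[P[:,2]>0]
q=s["tool_rot"]; R=Ro.from_quat([*q[1:],q[0]]).as_matrix(); W=(P@T[:3,:3].T+T[:3,3])@R.T+s["tool_pos"]
m=(abs(W[:,0]-.604)<.04)&(abs(W[:,1]+.003)<.035)&(W[:,2]>.09)&(W[:,2]<.15)
w=W[m]; print(m.sum(), w.min(0),w.max(0))
for lo,hi in((.095,.12),(.12,.129),(.129,.15)):
    k=w[(w[:,2]>lo)&(w[:,2]<hi)]; print(lo,len(k),cv2.minEnclosingCircle((k[:,:2]*1000).astype(np.float32)) if len(k) else 0)
save("wrist1",f["pixels"])
E
```

```text
top 1 0 slope 0 z 0.0
top -1 199 slope 0.01143415995846902 z 0.07897491297520788
scene 1 132 slope 0.006676256176128156 z 0.07801458839300417
scene -1 200 slope 0.005145376830758497 z 0.07805023941687145
[ 0.60123625 -0.00550992  0.22705069] 0.6041950559375868
1095 [ 0.59304548 -0.01471214  0.09388959] [0.61823155 0.01065814 0.13835594]
0.095 251 ((604.1953125, -1.6819396018981934), 12.723981857299805)
0.12 661 ((605.7734375, -2.0926573276519775), 12.778543472290039)
0.129 172 ((605.9519653320312, -2.157691478729248), 5.1311211585998535)
```

View pics/wrist1.png

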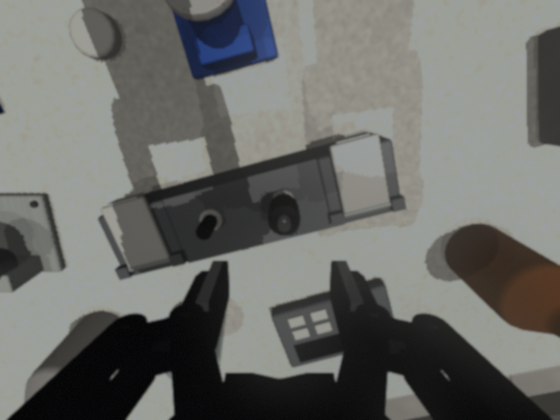

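Both covers are flat at z 0.078. The wrist view shows the thick cap at (284,213) and the probe at (208,222), and puts the electrode axis at (0.6055,-0.002). Next I reach down to it.

Emit:
servo_tool(
  deltas=[
    [[60, 0.004, 0.003, 0, 0], [60, 0, 0.001, -0.02, 0], [60, 0, 0, -0.03, 0], [60, 0, 0, -0.03, 0], [60, 0, 0, -0.03, 0], [60, 0, 0, -0.012, 0], [0, 0, 0, 0, 0], [0, 0, 0, 0, 0]],
  ],
)

```text
time: 6.85
tool_pos: [0.6062, -0.0007, 0.1066]
tool_rot: [0.001, 0.13, 0.992, -0.0]
contact_force: [1.7, -0.1, 0.2]
gripper_width: 0.289
grasp_force: 58.9
```

Emit:
servo_tool(
  deltas=[
    [[0, 0, 0, 0, 0], [0, 0, 0, 0, 0], [0, 0, 0, 0.01, 0], [0, 0, 0, 0.015, 0], [0, 0, 0, 0.02, 0], [0, 0, 0, 0.02, 0], [0, 0, 0, 0.015, 0], [0, 0, 0, 0, 0]],
  ],
)

```text
time: 7.65
tool_pos: [0.6074, -0.0008, 0.1899]
tool_rot: [0.004, 0.13, 0.992, 0.0]
contact_force: [0.3, -0.1, -0.5]
gripper_width: 0.287
grasp_force: 58.8
```

Emit:
servo_tool(
  deltas=[
    [[0, -0.002, -0.001, 0, 0], [0, 0, 0, 0, 0], [0, 0, 0, 0, 0], [0, 0, 0, -0.015, 0], [0, 0, 0, -0.015, 0], [0, 0, 0, -0.01, 0], [0, 0, 0, 0, 0], [0, -0.003, 0.001, 0, 0]],
  ],
)

```text
time: 8.45
tool_pos: [0.6011, -0.0013, 0.1448]
tool_rot: [0.001, 0.13, 0.991, -0.001]
contact_force: [6.0, -3.6, -3.7]
gripper_width: 0.287
grasp_force: 58.9
```

Emit:
servo_tool(
  deltas=[
    [[0, -0.002, 0, 0, 0], [0, -0.002, 0.001, 0, 0], [0, -0.002, 0, 0, 0], [0, -0.002, 0.001, 0, 0], [0, -0.002, 0, 0, 0], [0, -0.002, 0.001, 0, 0], [0, -0.002, 0, 0, 0], [0, 0, 0, 0, 0]],
  ],
)

```text
time: 9.25
tool_pos: [0.5879, 0.0021, 0.1471]
tool_rot: [0.002, 0.13, 0.991, -0.0]
contact_force: [4.6, -2.1, 0.8]
gripper_width: 0.289
grasp_force: 59.5
```

It's rotating in the grip at about 5 N. I continue.

Emit:
servo_tool(
  deltas=[
    [[0, -0.003, 0.001, 0.001, 0], [0, -0.003, 0.001, 0.001, 0], [0, -0.003, 0.001, 0.001, 0], [0, -0.003, 0.001, 0, 0], [0, -0.003, 0.001, 0, 0], [0, -0.003, 0.001, 0, 0], [0, -0.003, 0, 0, 0], [0, -0.002, 0, 0, 0]],
  ],
)

```text
time: 10.05
tool_pos: [0.5651, 0.0082, 0.1501]
tool_rot: [0.003, 0.13, 0.991, 0.0]
contact_force: [5.5, -0.8, -0.7]
gripper_width: 0.286
grasp_force: 59.6
```

Run:
```python
from h import *
f=grab_frame("scene"); s=manip.state(); print(s["tool_pos"]); u,v=proj(f,s["tool_pos"]); u,v=int(u),int(v); print(u,v)
save("tilt1",cv2.resize(f["pixels"][v-60:v+60,u-80:u+80],None,fx=5,fy=5,interpolation=2))
```

```text
[0.56496859 0.0081977  0.15014036]
302 198
```

View pics/tilt1.png

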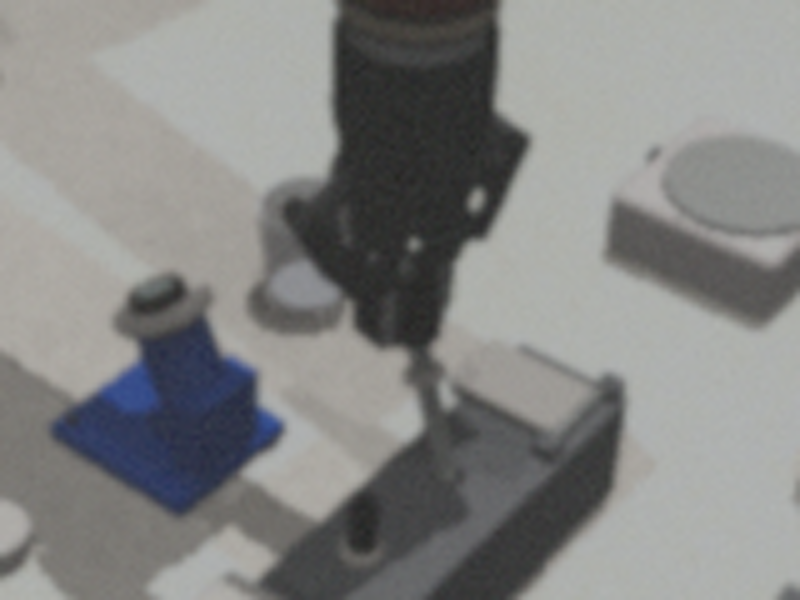

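The electrode leans in the right direction, with its tip still at the well near crop (455,480). I lift it, carry it above the focus and measure there.

Emit:
servo_tool(
  deltas=[
    [[0, 0, 0, 0.01, 0], [0, 0, 0, 0.02, 0], [0, 0, 0, 0.03, 0], [0, 0, 0, 0.04, 0], [0, 0, -0.01, 0.03, 0], [0, -0.003, -0.02, 0.015, 0], [0, -0.006, -0.03, 0, 0], [0, -0.006, -0.03, 0, 0]],
  ],
)

```text
time: 10.9
tool_pos: [0.5476, -0.0818, 0.2945]
tool_rot: [-0.0, 0.129, 0.992, 0.0]
contact_force: [0.1, -0.4, -0.7]
gripper_width: 0.288
grasp_force: 59.9
```

Emit:
servo_tool(
  deltas=[
    [[0, -0.006, -0.035, 0, 0], [0, -0.006, -0.04, 0, 0], [0, -0.006, -0.04, 0, 0], [0, -0.006, -0.035, 0, 0], [0, -0.006, -0.03, 0, 0], [0, -0.005, -0.03, 0, 0], [0, 0, -0.02, 0, 0], [0, 0, 0, 0, 0]],
  ],
)

```text
time: 11.7
tool_pos: [0.5128, -0.3131, 0.293]
tool_rot: [-0.001, 0.131, 0.991, 0.001]
contact_force: [-0.7, 0.0, -0.4]
gripper_width: 0.288
grasp_force: 59.9
```

```bash
cat > el.py <<'E'
from h import *
import sys
s=manip.state(); tp=s["tool_pos"]; print("tcp",tp,s["grasp_force"])
for n in("scene","top"):
    f=grab_frame(n); W=world(f).reshape(-1,3); d=W-tp
    m=(d[:,2]<-.022)&(d[:,2]>-.10)&(abs(d[:,0]-.02)<.05)&(abs(d[:,1])<.035)
    p=W[m]; print(n,len(p))
    if len(p)<15: continue
    # shaft only: bins
    l=cv2.fitLine(p.astype(np.float32),cv2.DIST_HUBER,0,.01,.01).ravel(); v=l[:3]*np.sign(l[2]); t=(p-l[3:])@v
    print(" axis",v,"tilt",np.arccos(v[2]),"az",np.arctan2(v[1],v[0])-np.sign(v[1])*np.pi,"surf low end",l[3:]+v*np.percentile(t,1),"resid",np.std(np.linalg.norm(p-l[3:]-np.outer(t,v),axis=1)))
    u,w=map(int,proj(f,tp)); save(sys.argv[1]+n,cv2.resize(f["pixels"][max(w-50,0):w+70,max(u-80,0):u+80],None,fx=4,fy=4,interpolation=2))
E
python3 el.py a
```

```text
tcp [ 0.51277369 -0.31307101  0.29297031] 59.86274063587189
scene 233
 axis [-0.32942533  0.08034743  0.9407567 ] tilt 0.34594133 az -0.23923111 surf low end [ 0.55257176 -0.32661223  0.2089194 ] resid 0.0026211168634413798
top 0
```

Emit:
servo_tool(
  deltas=[
    [[0, 0.005, 0, -0.01, 0], [0, 0, 0, -0.01, 0], [0, 0, 0, -0.01, 0], [0, 0, 0, -0.01, 0], [0, 0, 0, -0.007, 0], [0, 0, 0, 0, 0], [0, 0, 0, 0, 0], [0, 0, 0, 0, 0]],
  ],
)

```text
time: 12.6
tool_pos: [0.5186, -0.3119, 0.2471]
tool_rot: [0.001, 0.13, 0.991, -0.0]
contact_force: [0.3, -0.1, -0.5]
gripper_width: 0.289
grasp_force: 59.9
```

```bash
sed -i 's/d\[:,2\]<-.022/d[:,2]<-.04/' el.py
cat >> el.py <<'E'
    R,t=cam(f); c=-R.T@t; lo=l[3:]+v*np.percentile(t_:=(p-l[3:])@v,1); d=lo-c; d-=d@v*v; ctr=lo+.0045*d/np.linalg.norm(d); foc=np.array([.5553,-.3235,.1586]); print(" tip",ctr,"focus-tip",foc-ctr); print(" back-extrap to grasp height", l[3:]+.0045*d/np.linalg.norm(d)+v*(tp[2]+.005-l[5])/v[2]-tp)
E
python3 el.py b
```

```text
tcp [ 0.51859386 -0.31191295  0.24706115] 59.866783618927
scene 130
 axis [-0.35820824  0.09354043  0.92894405] tilt 0.379246 az -0.25543022 surf low end [ 0.55900137 -0.3258669   0.16386235] resid 0.001593510695672519
 tip [ 0.55539244 -0.32371321  0.16225385] focus-tip [-9.24444812e-05  2.13211581e-04 -3.65385406e-03]
 back-extrap to grasp height [ 0.00278842 -0.00291905  0.0033915 ]
top 0
```

View pics/bscene.png

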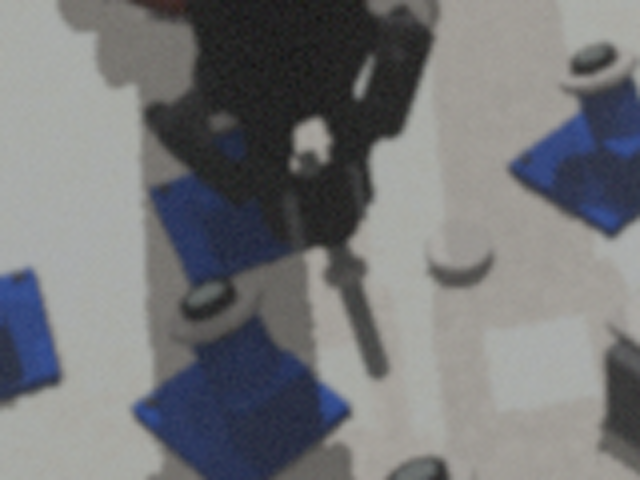

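Measured lean is 0.38 rad at azimuth -0.255. The tip (crop (375,370)) is about 3 mm above the focus. I lower 2 mm, check and hand in.

Emit:
servo_tool(
  deltas=[
    [[0, 0, 0, -0.002, 0], [0, 0, 0, 0, 0], [0, 0, 0, 0, 0], [0, 0, 0, 0, 0], [0, 0, 0, 0, 0], [0, 0, 0, 0, 0], [0, 0, 0, 0, 0], [0, 0, 0, 0, 0]],
  ],
)

```text
time: 13.5
tool_pos: [0.5184, -0.3116, 0.2443]
tool_rot: [0.0, 0.13, 0.992, -0.0]
contact_force: [-0.7, 0.5, -1.0]
gripper_width: 0.29
grasp_force: 59.9
```

```bash
python3 cov.py; python3 el.py c; python3 -c "
from plant import manip
print(manip.job_done())"
```

```text
top 1 207 slope -0.022896363349839167 z 0.07911343874313644
top -1 204 slope -0.003059826227815633 z 0.0789523088767847
scene 1 136 slope 0.008169374263394211 z 0.07801378603619814
scene -1 197 slope 0.010312600363812477 z 0.07801945993514721
tcp [ 0.5183814  -0.31162122  0.24434013] 59.866182804107666
scene 129
 axis [-0.33262616  0.12019406  0.93536794] tilt 0.36149836 az -0.3467493 surf low end [ 0.55847953 -0.32614126  0.16091929] resid 0.0017817790490678152
 tip [ 0.55489702 -0.32390972  0.15935857] focus-tip [ 0.00040298  0.00040972 -0.00075857]
 back-extrap to grasp height [ 0.00507229 -0.00092649  0.00343927]
top 0
the job is handed in; nothing more can be done
None
```

I handed the job in at about 13.5 s: both covers measured shut, and the gripped electrode's tip measured about 1 mm from the focus, with its lean about 0.36–0.38 rad against the lens's 0.44 (limit 0.17 off); the judge returned no verdict, and I didn't re-measure the probe, cup, screw cap, beaker or bottles.

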